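# Drive the broken handle stub out of the mallet head

## Robot

A 6-joint arm with a two-finger parallel gripper is mounted at the origin on the work surface. World frame = base frame: x ahead of the robot, y to its left, z up, the work surface at z = 0. Lengths are in m, angles in rad, forces in N, time in s.
With the tool pointing down it reaches from about 0.225 to 0.875 m from the base axis. Payload 3.4 kg.
Tool frame: the origin (TCP) lies at the very end of the fingers, on their centre line; the grasp point (between the pads) lies 19 mm behind it (grasp_offset is the distance from the TCP to the grasp point, in m); y points along the fingers, z is the direction in which the jaws open and shut, and the axes are right-handed (so a half turn about y gives the same grasp; the last joint's range is limited). The gripper opens to 85 mm and grips with 20 to 120 N. Pads are 22 mm wide; open, the fingers measure 114 mm over their backs; the gripper's body (76 mm by 85 mm) begins 54 mm behind the grasp point. The pads swing forward as they close: fully open they stand 13 mm farther back than shut.
Start: joints at [-1.3, 0.276, 1.505, -0, 1.361, -0.121], TCP at [0.22, -0.531, 0.231] pointing down, gripper open.
Joint ranges: [-2.89, 2.89], [-0.75, 2.08], [0.22, 2.7], [-1.18, 4.32], [0.11, 2.71], [-2.7, 2.7]. Speed limits (rad/s): [2.57, 2.57, 3.14, 3.14, 3.14, 3.14].

## Interface

Orientations are given as a unit quaternion [w, x, y, z].
In Python, from rig import get_state, get_image, sign_off, grasp_offset gives the robot as it stands.
- The arm moves only by the shell command python3 -m jog 'ROWS' [FORCE]. ROWS is JSON, one flat list of numbers, 7 for each row, row after row: the closure in counts, from 0 (fully open) to 255 (shut), then the shift along the tool's x, y, z in cm, then the turn, a rotation vector about the tool's x, y, z in units of 8 degrees (1.0 is 8 degrees). In form: [jaw, tx, ty, tz, rx, ry, rz, jaw, tx, ty, tz, rx, ry, rz, ...]. A call has 1 to 12 rows; each row is the pose to reach, as a shift and turn from the pose commanded when the call began, along the tool's axes at that moment; what a row does not reach only later rows make up. A row lasts 1/8 s, in which the tool goes at most 62.5 mm and 10.7 degrees, less where a joint would pass 70% of its speed; a pose out of reach is approached as far as the arm can. A call with a gripper value outside its range is refused whole. The fingers move at their own pace and stop on an object; FORCE is the grip in N (left out, the last holds). Time passes only in rows, so rows that repeat a pose let the fingers close. It gives the time, the measured TCP pose, the force and the opening at its end, in the units of the state.
- get_state(): the state, without advancing time (a new reading comes with each control period).
- get_image(name): name is "scene" or "side" or "wrist"; returns a dict with "color" (480x640x3 uint8, blue, green, red), "mtx" (3x3 intrinsics, pixels), "R" (3x3) and "t" (3): a world point X has camera coordinates R X + t; the wrist camera has in their place "tool_from_camera" (4x4, takes a point from camera to tool coordinates, whose origin is the TCP and whose axes are the tool frame's). Camera axes: x right, y down, z forward; pixel columns grow to the right and rows downward; lengths in m; the calibration is good to about 2 mm. A picture is of the moment at which its call begins: read the wrist's pose just before it. There is no depth.
- sign_off(): hands the job in, once; it reports no verdict.
The state is a dict: "clock": time; "qpos": joint angles; "qd": joint speeds; "effort": joint torques, N m; "position": TCP position; "ee_rot": TCP orientation; "contact_force": force on the tool from outside, world axes, zero at the start; "moment": the same for the moment, N m; "width": finger opening in m.
Only numpy, scipy, OpenCV 4.12 (cv2) and the standard library are available. Lean on these libraries where they do the work, as an engineer would, in place of code of your own. Each camera call takes 0.05 s, during which the arm holds its last target.

## Task

One of the two dark mallet heads on the green knock-out stands still has the pale broken stub of its handle stuck in its eye. Take the red-handled drift out of its rack, push it down through that eye until the stub drops out underneath and the drift's brass shoulder sits flat on the head, and leave the drift standing there. Leave the whole wooden mallet where it lies.

Things in the scene. Friction and masses are not known exactly. Their poses are not given: they have to be found in the camera images.
- drift_grip (a point): Middle of the drift's red handle (30 mm diameter, 75 long), on the axis, z up. Below: brass shoulder (58 diameter, 12 thick; underside 50 mm below this point), then steel shaft (26 diameter, 68 long; tip 118 mm below this point). 0.2-0.4 kg. It hangs by its shoulder in a hole of the fixed plywood rack block (100 x 100 x 72 mm); lifts straight out.
- head_eye (a point): Centre of the eye's mouth (vertical 45 mm round through hole) in the level top of the fixed dark mallet head with the stub, 134 mm above the bench; z up. Head 90 (x) x 174 (y) mm, 60 thick, on a green stand, 62 mm free space below it over a rimmed base. A second head and stand of the same make has an empty eye.
- stub_center (a point): Centre of the stub: loose pale wood plug, 42 mm diameter, 35 tall, z along its axis. Held by friction in the eye, top 10 mm below the head's top. About 8 to 20 N of downward push moves it, the drift's weight alone does not. With the drift's shoulder on the head its tip is 8 mm out below the head and the stub has dropped to the stand's base.
- mallet: A whole wooden mallet lying on the bench, a bystander: head 70 x 100 x 60 mm, 275 mm long overall with its handle, which points to its -x side; origin at bench level under the handle, 100 mm from the middle of the head.
There are look-alikes about, which are no part of the job. There is more than one size of the part that bears stub_center; the job needs the largest.

How it is judged:
By the outcome, as a careful person would: the job done as asked, in the order asked, and still so for the second after the job is handed in, with the robot touching nothing.
It also fails if it takes over 40 s, if anything falls off the work surface, if the arm or the gripper's body presses on something with over 40 N, if the wrist force passes 120 N, or if a joint passes its speed limit or range.

## Working session

There is one attempt and no reset: what is moved stays moved. The work goes in short steps, Python scripts to look and compute and a shell command to move; the robot and the scene stay as the last step left them, time stands still between calls to the robot, and variables do not carry over. Pictures are saved under pics/ and viewed, and the job is handed in when it is done.

```bash
ls; mkdir -p pics; python3 - <<'E'
from rig import *
import cv2,numpy as np
s=get_state();print(s,grasp_offset)
for n in ["scene","side","wrist"]:
    d=get_image(n);cv2.imwrite(f"pics/{n}0.png",d["color"])
    print(n,{k:np.round(v,4).tolist() for k,v in d.items() if k!="color"})
E
```

```text
pics
{'clock': 0.0, 'qpos': array([-1.29998516e+00,  2.76599887e-01,  1.50617761e+00,  3.45898683e-05,
        1.36072752e+00, -1.20986857e-01]), 'qd': array([-0.00027396, -0.00192041,  0.0023354 ,  0.00070561,  0.0005525 ,
       -0.00013849]), 'effort': array([-2.25716161e-03, -4.16781485e+01, -2.45810974e+01, -4.86821591e-04,
        1.11464443e-02, -2.41186314e-06]), 'position': array([ 0.21942696, -0.53088029,  0.23041923]), 'ee_rot': array([ 0.13759597, -0.13767333,  0.69425731, -0.69290706]), 'contact_force': array([ 0.13839716,  0.17645729, -0.18231856]), 'moment': array([-0.01151479,  0.03016072, -0.01899119]), 'width': 0.08511292869036756} 0.0187
scene {'mtx': [[438.7477, 0.0, 319.844], [0.0, 438.7477, 246.3128], [0.0, 0.0, 1.0]], 'R': [[0.0726, 0.9974, 0.0037], [0.7876, -0.0551, -0.6137], [-0.6119, 0.0474, -0.7895]], 't': [-0.0348, -0.3513, 1.2202]}
side {'mtx': [[517.5263, 0.0, 324.1967], [0.0, 517.5263, 234.9733], [0.0, 0.0, 1.0]], 'R': [[-0.9384, -0.3451, -0.0173], [-0.2112, 0.6123, -0.7619], [0.2736, -0.7113, -0.6474]], 't': [0.5349, 0.1909, 0.7683]}
wrist {'mtx': [[337.2427, 0.0, 312.5462], [0.0, 337.2427, 238.6686], [0.0, 0.0, 1.0]], 'tool_from_camera': [[-0.0008, 0.9454, 0.326, -0.0829], [-0.0012, -0.326, 0.9454, -0.1431], [1.0, 0.0003, 0.0014, -0.0013], [0.0, 0.0, 0.0, 1.0]]}
```

View pics/scene0.png

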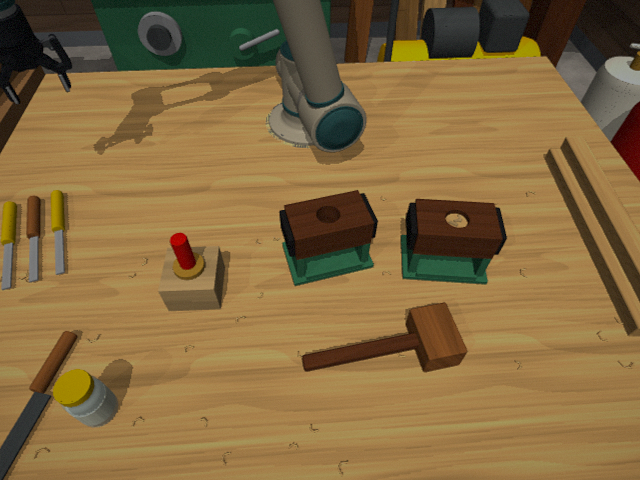

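View pics/side0.png

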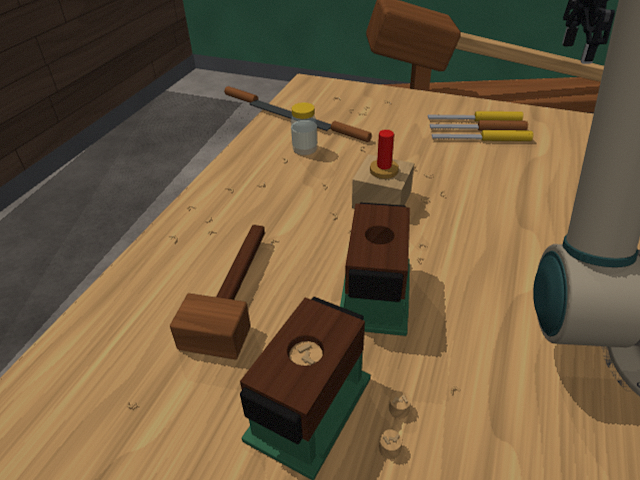

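View pics/wrist0.png

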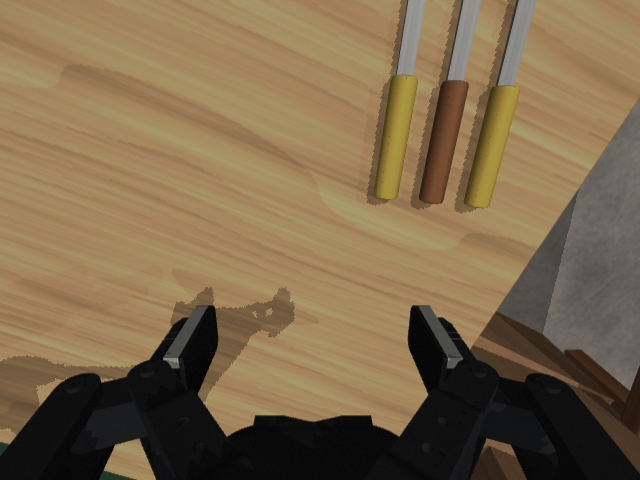

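The scene view shows the drift in its rack at (180,250), a head with a dark, empty eye at (328,214), a head with a pale stub at (457,220) and the whole mallet at (435,335). The side view shows the stub head at (306,352), the empty head at (379,235), the drift at (385,150), and two small loose stubs on the bench at (400,403) and (390,440). I'll crop closer to get pixel positions.

```bash
python3 - <<'E'
import cv2,numpy as np
a=cv2.imread('pics/scene0.png');b=cv2.imread('pics/side0.png')
def c(im,x,y,w,h,s):return cv2.resize(im[y:y+h,x:x+w],None,fx=s,fy=s,interpolation=cv2.INTER_CUBIC)
top=np.hstack([c(a,150,225,80,60,5),c(a,400,190,80,60,5)])
bot=np.hstack([c(b,345,120,80,60,5),c(b,266,320,80,60,5)])
cv2.imwrite('pics/crop0.png',np.vstack([top,bot]))
E
```

```text
(no output)
```

View pics/crop0.png

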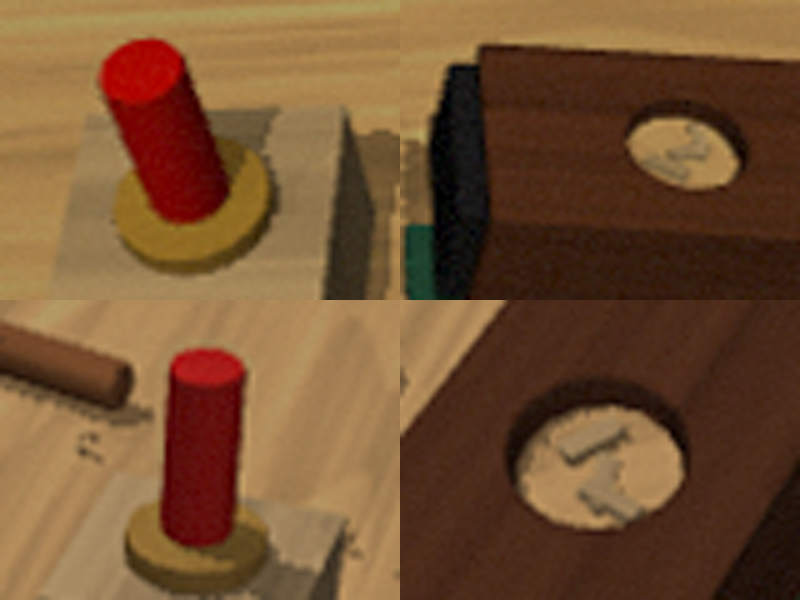

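```bash
cat > h.py <<'E'
from rig import *
import numpy as np,cv2
from scipy.spatial.transform import Rotation as Rn
def P(d):return d["mtx"]@np.c_[d["R"],d["t"]]
def wristP(d,s):
    w,x,y,z=s["ee_rot"];T=np.eye(4);T[:3,:3]=Rn.from_quat([x,y,z,w]).as_matrix();T[:3,3]=s["position"]
    C=np.linalg.inv(T@d["tool_from_camera"]);return d["mtx"]@C[:3]
def tri(Ps,uv):
    A=np.vstack([np.array([u*p[2]-p[0],v*p[2]-p[1]]) for p,(u,v) in zip(Ps,uv)])
    X=np.linalg.svd(A)[2][-1];X=X[:3]/X[3]
    r=[np.round((lambda q:q[:2]/q[2])(p@np.r_[X,1])-uv_,2) for p,uv_ in zip(Ps,uv)]
    return X,r
def onz(p,uv,z):
    u,v=uv;A=np.array([u*p[2]-p[0],v*p[2]-p[1]]);return np.linalg.solve(A[:,:2],-A[:,3]-A[:,2]*z)
def R():
    w,x,y,z=get_state()["ee_rot"];return Rn.from_quat([x,y,z,w]).as_matrix()
E
python3 - <<'E'
from h import *
a=P(get_image("scene"));b=P(get_image("side"))
for n,uv in dict(top=[(178.2,238.8),(386,133)],eye=[(457,218.6),(305,350.2)]).items(): print(n,tri([a,b],uv))
for n,uv in dict(s=(188.2,264.6)).items(): print(onz(a,uv,0.084))
print(onz(a,(328,214),.134),onz(b,(379,235),.134))
print(R().round(3))
E
```

```text
top (array([ 0.53358453, -0.25029919,  0.15715608]), [array([-0.28, -0.42]), array([-0.23,  0.23])])
eye (array([0.49924914, 0.2556732 , 0.13084345]), [array([-0.27, -0.24]), array([-0.35,  0.19])])
[ 0.5371023  -0.24922789]
[0.47438403 0.01523009] [0.47106213 0.01745446]
[[-0.924 -0.     0.382]
 [-0.382  0.001 -0.924]
 [-0.    -1.    -0.001]]
```

The target eye measures (0.499, 0.256, 0.131) against an expected height of 0.134, and the handle top measures z 0.157 against 0.1595. Both agree.

Possible confusions, by scene pixel unless noted:
- **Drift:** the chisels at (8,235), (34,235) and (58,225), and the file at (50,360). The only red handle is at (180,250).
- **Head with the stub:** the empty-eyed head at (328,214) and the mallet at (435,335). The crop shows pale wood in the eye at (457,219), so that is the one.
- **Stub:** two small loose ones, at side-view pixels (400,403) and (390,440).

Next I'll move above the drift.

```bash
python3 -m jog '[0,-39.9,0,-13.9,0,0,0, 0,-39.9,0,-13.9,0,0,0, 0,-39.9,0,-13.9,0,0,0, 0,-39.9,0,-13.9,0,0,0, 0,-39.9,0,-13.9,0,0,0, 0,-39.9,0,-13.9,0,0,0, 0,-39.9,0,-13.9,0,0,0, 0,-39.9,0,-13.9,0,0,0, 0,-39.9,0,-13.9,0,0,0, 0,-39.9,0,-13.9,0,0,0, 0,-39.9,0,-13.9,0,0,0]' 100
python3 - <<'E'
from h import *
s=get_state();d=get_image("wrist");cv2.imwrite("pics/wrist1.png",d["color"])
print(R().round(3),s["qpos"].round(3))
p=wristP(d,s)
for X in [(.535,-.250,.159),(.535,-.25,.122),(.535,-.25,.084)]:
    q=p@np.r_[X,1];print(q[:2]/q[2])
E
```

```text
clock: 1.62
position: [0.5344, -0.2516, 0.2314]
ee_rot: [-0.137, 0.137, -0.694, 0.694]
contact_force: [0.1, -1.0, -0.3]
width: 0.0856
[[-0.925  0.     0.38 ]
 [-0.38  -0.    -0.925]
 [ 0.    -1.     0.   ]] [-0.558  0.299  1.471 -0.     1.371  0.623]
[312.00886502 248.83534675]
[312.01016515 232.15963796]
[312.01118625 219.06286553]
```

View pics/wrist1.png

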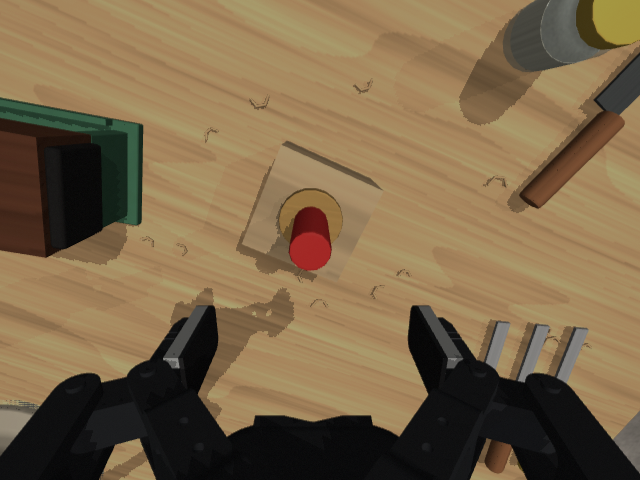

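The wrist view shows the red handle top at (311,251) and the brass shoulder at (311,217), both within about 2 px of the prediction, centred between the jaws. Descend and grasp.

```bash
python3 -m jog '[0,0,5,0,0,0,0, 0,0,10,0,0,0,0, 0,0,12.6,0,0,0,0, 0,0,12.6,0,0,0,0, 0,0,12.6,0,0,0,0, 255,0,12.6,0,0,0,0, 255,0,12.6,0,0,0,0, 255,0,12.6,0,0,0,0, 255,0,12.6,0,0,0,0, 255,0,12.6,0,0,0,0, 255,0,12.6,0,0,0,0, 255,0,12.6,0,0,0,0]' 100
python3 - <<'E'
from h import *
s=get_state();d=get_image("wrist");cv2.imwrite("pics/wrist2.png",d["color"])
print(s["moment"])
E
```

```text
clock: 3.18
position: [0.5354, -0.2504, 0.1062]
ee_rot: [-0.138, 0.137, -0.694, 0.694]
contact_force: [-1.6, 1.5, 5.7]
width: 0.028
[0.20642253 0.11257676 0.00044647]
```

View pics/wrist2.png

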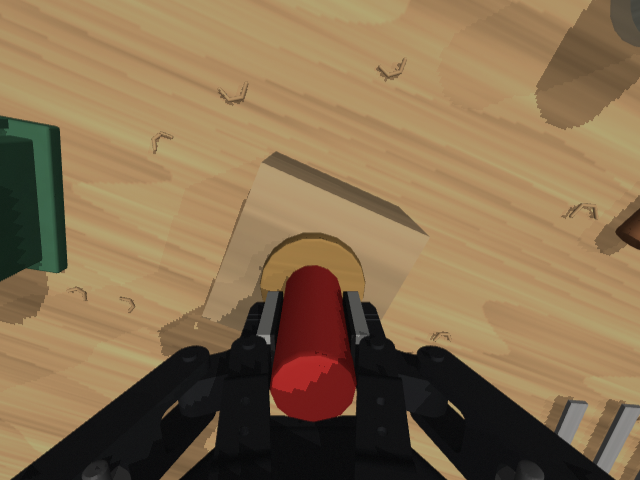

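The grip is on: the handle is centred between the pads at (313,350) and the width is 28 mm. Lift straight out.

```bash
python3 -m jog '[255,0,-2,0,0,0,0, 255,0,-5,0,0,0,0, 255,0,-8,0,0,0,0, 255,0,-12,0,0,0,0, 255,0,-16,0,0,0,0, 255,0,-18,0,0,0,0, 255,0,-18,0,0,0,0, 255,0,-18,0,0,0,0, 255,0,-18,0,0,0,0]'
python3 - <<'E'
from h import *
s=get_state();d=get_image("side");cv2.imwrite("pics/side1.png",d["color"][:300]);d=get_image("wrist");cv2.imwrite("pics/wrist3.png",d["color"])
r=R();print(r.round(3),s["qpos"])
t=np.array([.4992,.2557])-s["position"][:2];print(r[:2].T@t*100)
E
```

```text
clock: 4.35
position: [0.5345, -0.2502, 0.2833]
ee_rot: [0.137, -0.139, 0.694, -0.693]
contact_force: [0.4, 0.5, -3.8]
width: 0.0279
[[-0.924 -0.002  0.382]
 [-0.382  0.001 -0.924]
 [ 0.001 -1.    -0.002]] [-5.55612063e-01  2.77722230e-01  1.37472192e+00 -9.73818573e-05
  1.49272733e+00  6.23410332e-01]
[-16.05425065   0.06522596 -48.10711599]
```

View pics/side1.png

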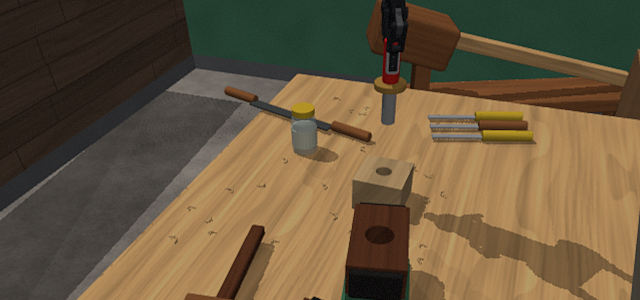

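View pics/wrist3.png

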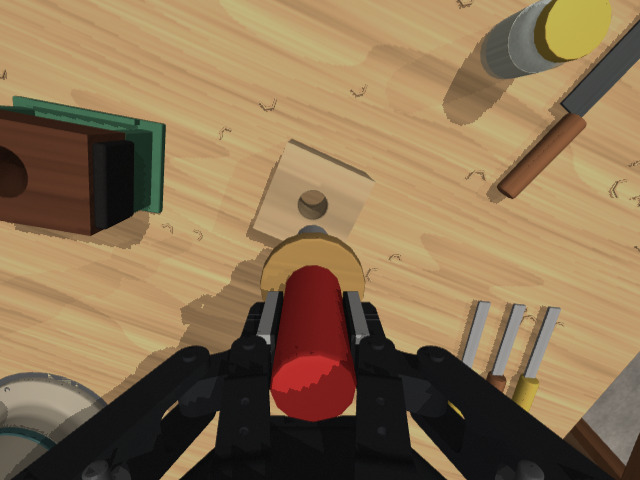

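The drift is out of the rack, with its tip clear at side pixel (388,122). It hangs straight and the empty rack hole is visible. Carry it above the eye.

```bash
python3 -m jog '[255,-1,-1,-3,0,0,0, 255,-3,-1,-9,0,0,0, 255,-5,-1,-15,0,0,0, 255,-7,-1,-21,0,0,0, 255,-9,-1,-27,0,0,0, 255,-11,-1,-33,0,0,0, 255,-13,-1,-39,0,0,0, 255,-15,-1,-44.5,0,0,0, 255,-16,-1,-48.1,0,0,0, 255,-16,-1,-48.1,0,0,0, 255,-16,-1,-48.1,0,0,0, 255,-16,-1,-48.1,0,0,0]'
cat > look.py <<'E'
from h import *
import sys
n=sys.argv[1]
s=get_state();print(s["position"],R().round(3).tolist(),s["qpos"].round(2))
a=get_image("scene")["color"];b=get_image("side")["color"]
def c(im,x,y,w,h,k):return cv2.resize(im[y:y+h,x:x+w],None,fx=k,fy=k,interpolation=cv2.INTER_CUBIC)
cv2.imwrite(f"pics/cmp{n}.png",np.hstack([c(a,400,130,100,150,4),c(b,250,240,100,150,4)]))
cv2.imwrite(f"pics/w{n}.png",get_image("wrist")["color"])
E
python3 look.py 1
```

```text
clock: 5.95
position: [0.4996, 0.2539, 0.2952]
ee_rot: [-0.137, 0.137, -0.693, 0.694]
contact_force: [-0.1, -0.0, -3.1]
width: 0.0276
[0.49962442 0.25391354 0.29516151] [[-0.925, -0.0, 0.381], [-0.381, -0.001, -0.925], [0.0, -1.0, 0.001]] [ 0.35  0.23  1.42 -0.    1.5   1.53]
```

View pics/cmp1.png

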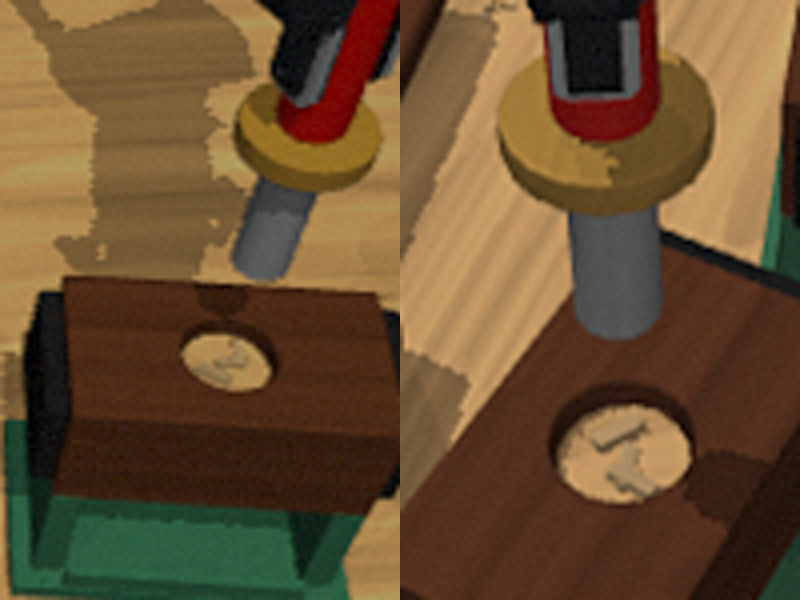

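View pics/w1.png

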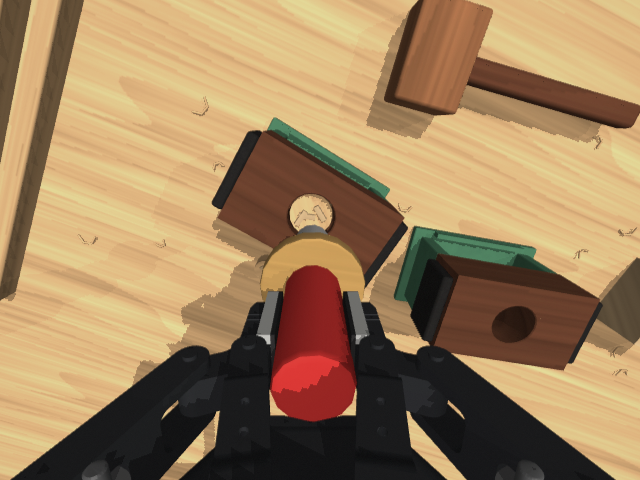

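```bash
python3 - <<'E'
from h import *
a=P(get_image("scene"));b=P(get_image("side"))
X,r=tri([a,b],[(465.6,196.1),(303.9,320.1)]);print(X,r)
E=np.array([.49925,.25567,.1308]);s=get_state()
# eye from wrist at 0.134, mouth centre (311,212)
p=wristP(get_image("wrist"),s);print(onz(p,(311,212),.134))
for z in (.134,):print(onz(a,(457,218.6),z),onz(b,(305,350.2),z))
print(R().T@(E-X)*100)
E
```

```text
[0.49765478 0.25670799 0.18920811] [array([-0.31, -0.29]), array([-0.41,  0.23])]
[0.50257149 0.25798709]
[0.50257139 0.25449226] [0.49793315 0.25743725]
[-0.10727932  5.84084298  0.15599781]
```

Tip and eye, triangulated with the same two cameras, agree to within 2 mm laterally, against 9.5 mm of clearance. I'll nudge about 1.5 mm and go down to just inside the mouth.

```bash
python3 -m jog '[255,-0.15,1,0,0,0,0, 255,-0.15,3,0,0,0,0, 255,-0.15,5,0,0,0,0, 255,-0.15,6,0,0,0,0, 255,-0.15,6,0,0,0,0, 255,-0.15,6,0,0,0,0]' 120
python3 look.py 2
```

```text
clock: 7.0
position: [0.5014, 0.2558, 0.236]
ee_rot: [0.138, -0.137, 0.694, -0.694]
contact_force: [-0.1, 0.1, -4.4]
width: 0.0276
[0.50138869 0.25579577 0.23595868] [[-0.924, 0.001, 0.382], [-0.382, 0.0, -0.924], [-0.001, -1.0, 0.0]] [ 0.35  0.25  1.52 -0.    1.36  1.53]
```

View pics/cmp2.png

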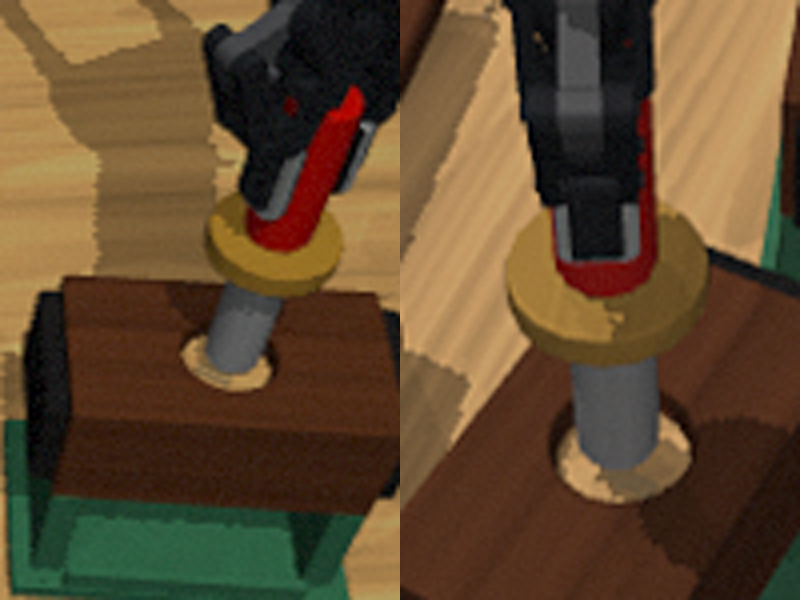

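The tip is at the mouth and well centred over the pale stub in both views. Push, checking force.

```bash
python3 -m jog '[255,0,0.5,0,0,0,0, 255,0,1,0,0,0,0, 255,0,1.4,0,0,0,0, 255,0,1.8,0,0,0,0, 255,0,2.2,0,0,0,0, 255,0,2.5,0,0,0,0, 255,0,2.5,0,0,0,0]' 120
python3 look.py 3
```

```text
clock: 8.02
position: [0.5021, 0.2558, 0.2126]
ee_rot: [0.139, -0.136, 0.694, -0.694]
contact_force: [-0.1, -1.4, 7.2]
width: 0.028
[0.50208116 0.25581885 0.21262734] [[-0.924, 0.004, 0.382], [-0.382, 0.001, -0.924], [-0.004, -1.0, 0.001]] [ 0.35  0.27  1.56 -0.    1.31  1.53]
```

View pics/cmp3.png

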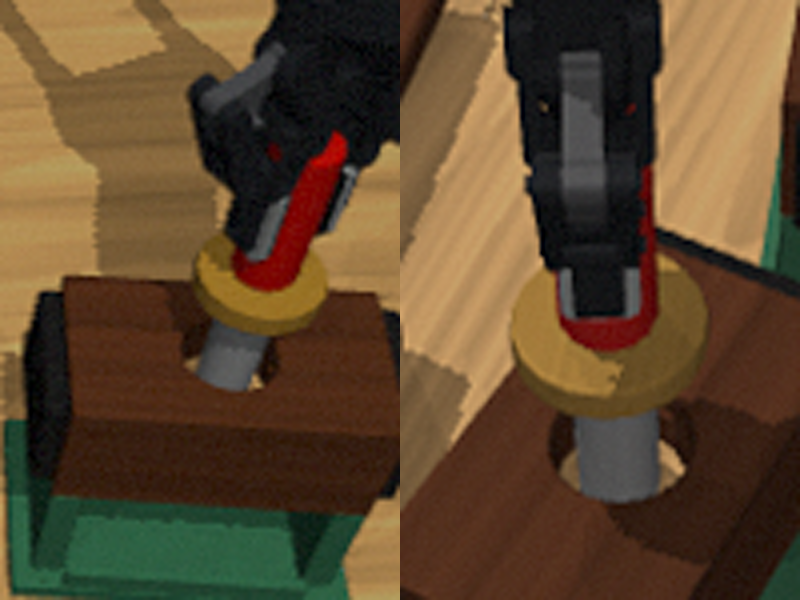

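The stub is moving down at about 10 N of push. Continue to just short of seating; I expect TCP z of about 0.168 when seated.

```bash
python3 -m jog '[255,0,0.5,0,0,0,0, 255,0,1,0,0,0,0, 255,0,1.5,0,0,0,0, 255,0,2,0,0,0,0, 255,0,2.5,0,0,0,0, 255,0,3,0,0,0,0, 255,0,3.5,0,0,0,0, 255,0,3.8,0,0,0,0, 255,0,4,0,0,0,0, 255,0,4,0,0,0,0]' 120
python3 look.py 4
```

```text
clock: 9.43
position: [0.5006, 0.2555, 0.1696]
ee_rot: [-0.137, 0.138, -0.693, 0.694]
contact_force: [0.5, 0.2, -3.3]
width: 0.0281
[0.50057444 0.25547933 0.16959597] [[-0.924, -0.001, 0.382], [-0.382, -0.001, -0.924], [0.001, -1.0, 0.0]] [ 0.35  0.3   1.63 -0.    1.21  1.53]
```

View pics/cmp4.png

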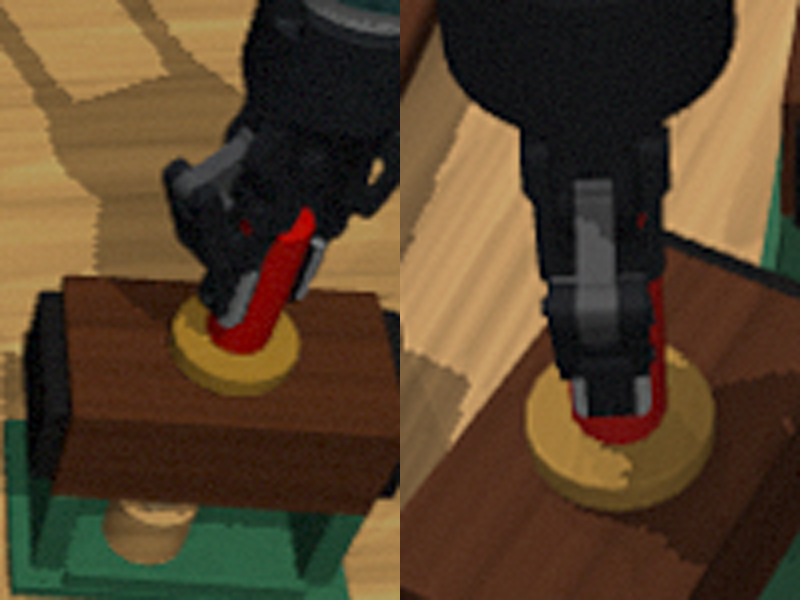

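The stub has dropped onto the stand's base, at crop (150,530). The force reads only the drift's weight, so the shoulder is 1–2 mm off the head. Ease it down.

```bash
python3 -m jog '[255,0,0.1,0,0,0,0, 255,0,0.2,0,0,0,0, 255,0,0.25,0,0,0,0, 255,0,0.25,0,0,0,0]' 120
python3 look.py 5
```

```text
clock: 10.07
position: [0.5009, 0.2556, 0.1683]
ee_rot: [-0.138, 0.137, -0.694, 0.694]
contact_force: [-0.2, 0.0, 0.1]
width: 0.0278
[0.50092196 0.25561971 0.16826208] [[-0.924, 0.001, 0.382], [-0.382, 0.0, -0.924], [-0.001, -1.0, 0.0]] [ 0.35  0.3   1.63 -0.    1.21  1.53]
```

View pics/cmp5.png

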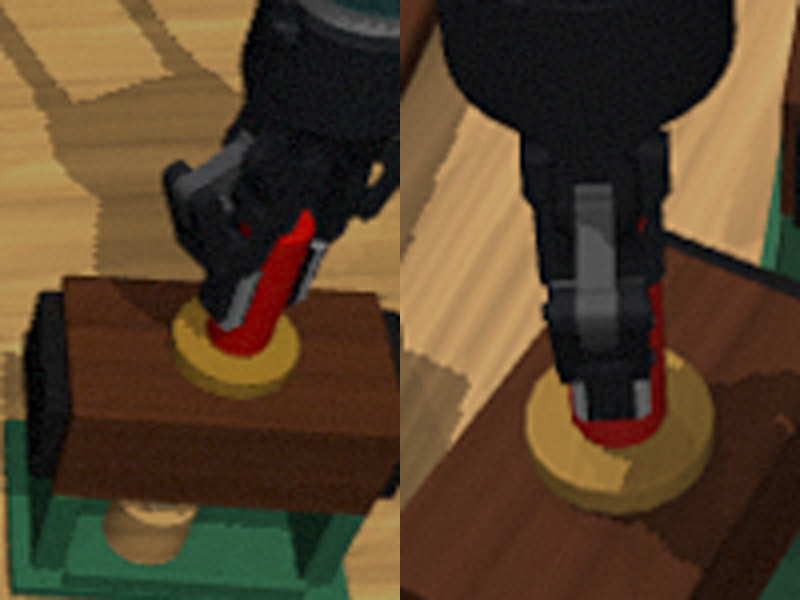

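Contact has begun (force went from -3.3 N to 0 N). A little more push to be sure.

```bash
python3 -m jog '[255,0,0.1,0,0,0,0, 255,0,0.2,0,0,0,0, 255,0,0.2,0,0,0,0, 255,0,0.2,0,0,0,0]' 120
```

```text
clock: 10.72
position: [0.501, 0.2557, 0.1682]
ee_rot: [0.138, -0.137, 0.694, -0.694]
contact_force: [-3.5, -1.3, 12.7]
width: 0.0275
```

It's firmly seated: force rose to 13 N with no further movement. Relieve the load, open, and retreat straight up.

```bash
python3 -m jog '[255,0,-0.2,0,0,0,0, 0,0,-0.2,0,0,0,0, 0,0,-0.2,0,0,0,0, 0,0,-0.2,0,0,0,0, 0,0,-0.2,0,0,0,0, 0,0,-0.2,0,0,0,0, 0,0,-2,0,0,0,0, 0,0,-5,0,0,0,0, 0,0,-10,0,0,0,0, 0,0,-14,0,0,0,0, 0,0,-14,0,0,0,0, 0,0,-14,0,0,0,0]'
python3 look.py 6
```

```text
clock: 12.22
position: [0.5004, 0.2554, 0.305]
ee_rot: [-0.137, 0.138, -0.693, 0.694]
contact_force: [-0.2, 0.2, -0.9]
width: 0.0854
[0.50038871 0.25542434 0.30501052] [[-0.924, -0.001, 0.382], [-0.382, -0.0, -0.924], [0.001, -1.0, 0.0]] [ 0.35  0.22  1.4  -0.    1.52  1.53]
```

View pics/cmp6.png

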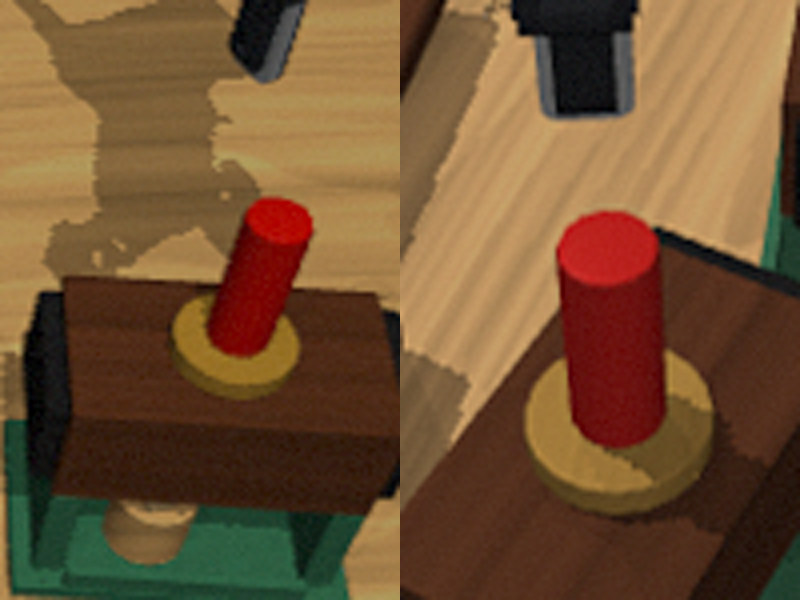

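View pics/w6.png

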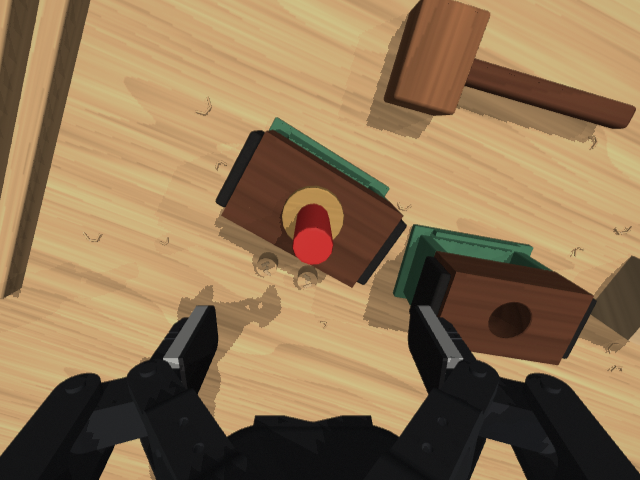

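The drift stands free with its shoulder flat on the head, the stub lies under it on the stand's base, and the mallet is untouched. One last height and uprightness check before handing in.

```bash
python3 - <<'E'
from h import *
a=get_image("scene");b=get_image("side")
print(tri([P(a),P(b)],[(469.4,185.1),(301.9,302.1)])[0])
old=cv2.imread('pics/scene0.png');d=cv2.absdiff(old,a["color"])[295:380,295:475];print("mallet diff",d.mean(),d.max())
sign_off()
E
```

```text
[0.49931667 0.25520637 0.21782155]
mallet diff 3.335032679738562 24
the job is handed in; nothing more can be done
```

The job is done and handed in at about 12.5 s of the 40 s allowed. I lifted the red drift out of its rack and pushed it down through the eye of the head with the stub. The stub dropped out, and I left the drift standing there with the gripper clear above it.

**Last checks**
- **Stub:** the last scene picture shows it lying on the stand's base under the head.
- **Seating:** pressing harder raised the force to 13 N with no further movement. In both fixed views the brass shoulder lies flat on the head.
- **Upright and centred:** the handle top measured (0.499, 0.255, 0.218), directly over the eye at (0.499, 0.256). That height is 3–4 mm below the nominal 0.2215. The same cameras also read 2–3 mm low on the eye and on the racked drift, so I take this as camera bias.
- **Mallet:** the picture around it matches the first one to within a mean difference of 3 grey levels, so it has not moved.

No check failed. The highest force I saw reported was about 13 N, at the end of a move; I had no readings during the moves.

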